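# Fit the hold-down bar over a battery in a shaker-test nest

### The arm

A 7-joint arm with a two-finger parallel gripper is mounted at the origin on a cart in front of the work surface, level with it; the furniture and walls round the work are solid. World frame = base frame: x ahead of the robot, y to its left, z up, the work surface at z = 0. Lengths are in m, angles in rad, forces in N, time in s.
With the tool pointing down it reaches from about 0.375 to 0.925 m from the base axis. Payload 3.1 kg.
Tool frame: the origin (TCP) lies midway between the tips of the shut fingers; the grasp point (between the pads) lies robot.tcp_to_grasp behind it (robot.tcp_to_grasp is the distance from the TCP to the grasp point, in m); z points along the fingers, y is the line along which they close (so a half turn about z gives the same grasp; the last joint's range is limited). The gripper opens to 85 mm and grips with 20 to 120 N. Pads are 22 mm wide; open, the fingers measure 114 mm over their backs; the gripper's body (76 mm by 85 mm) begins 54 mm behind the grasp point. The pads swing forward as they close: fully open they stand 13 mm farther back than shut.
Start: joints at [1.144, 0.383, 0.044, 1.598, -0.018, 1.161, -0.05], TCP at [0.21, -0.615, 0.231] pointing down, gripper open.
Joint ranges: [-2.61, 2.61], [-0.41, 2.15], [-1.48, 1.57], [0, 2.5], [-1.57, 4.71], [0.05, 1.97], [-2.85, 2.85]. Speed limits (rad/s): [2.79, 2.79, 3.14, 3.14, 3.14, 3.14, 3.14].

### API

Orientations are given as a 3x3 rotation matrix whose columns are the frame's x, y, z axes.
In Python, from workcell import robot gives the robot as it stands.
- The arm moves only by the shell command python3 -m crank 'ROWS'. ROWS is text: rows parted by semicolons, each of 7 numbers parted by spaces: the turn, a rotation vector about the tool's x, y, z in rad, then the shift along the tool's x, y, z in m, then the closure, from 0 (fully open) to 1 (shut). A call has 1 to 12 rows; each row shifts and turns the commanded pose from where the row before left it, along the tool's axes as they then stand; what a row does not reach is not made up. A row lasts 1/12 s, in which the tool goes at most 41.7 mm and 7.16 degrees, less where a joint would pass 70% of its speed; a pose out of reach is approached as far as the arm can. A call is refused whole if a number of a shift passes 0.0417 or a number of a turn 0.125, either way. A call with a gripper value outside its range is refused whole. The fingers move at their own pace and stop on an object; the grip force is fixed at half the most. Time passes only in rows, so rows that do not move let the fingers close. It gives the time, the measured TCP pose, the force, the opening and the grip force at its end, in the units of the state.
- robot.sense(): the state, without advancing time (a new reading comes with each control period).
- robot.camera(name): name is "scene" or "top"; returns (picture, depth): 420x560x3 uint8, blue, green, red; 420x560 float32, m along the optical axis (not along the pixel's ray), 0 where there is no reading.
- robot.get_calibration(name): a dict with "vfov" (degrees; the focal length in pixels is half the picture's height over the tangent of half this angle, whatever the lens; pixels are square), "cx", "cy" (the principal point, pixels), "R" (3x3) and "t" (3): a world point X has camera coordinates R X + t. Camera axes: x right, y down, z forward; pixel columns grow to the right and rows downward; lengths in m; the calibration is good to about 2 mm. A picture is of the moment at which its call begins. get_calibration takes no time and is no camera call.
- robot.hand_in(): hands the job in; it is judged then, once.
The state is a dict: "t": time; "joint_pos": joint angles; "qvel": joint speeds; "tau": joint torques, N m; "eef_pos": TCP position; "tcp_rot": TCP orientation; "ft_force": force on the tool from outside, world axes, zero at the start; "ft_torque": the same for the moment, N m; "width": finger opening in m; "gripper_force": force on a finger pad.
Only numpy, scipy, OpenCV 4.12 (cv2) and the standard library are available. Lean on these libraries where they do the work, as an engineer would, in place of code of your own. Each camera call takes 0.05 s, during which the arm holds its last target. There are 200 camera calls.

### The job

Secure the battery in the test nest for its shake test: pick up the loose steel hold-down bar by its grip, tilt it so its oblong eye passes over the wide T-head of the stud, and lower it level so the eye is trapped under the head and the free end lies in the keeper. Then turn the thumb latch across the free end until the bar is locked down, and let go. Leave the battery in its pocket and do not disturb the other things on the bench.

Things in the scene. Friction and masses are not known exactly. Their poses are not given: they have to be found in the camera images.
- test_nest: Aluminium plate 196 x 92 x 10 mm fixed to the bench; origin at the centre of its underside (bench level), z up, x from the stud (at x = -65 mm) past the battery pocket in the middle to the keeper (x = +60 mm). Nothing on it between stud and keeper stands higher than the battery: fences 20 mm, contact block 26 mm, battery 29 mm above the bench
- stud_head (a point): centre of the top of the stud's T-head, 46 mm above the bench, axes as the nest's. T-head: 44 mm long along the nest's x, 14 mm wide, round ends, 40 to 46 mm above the bench; under it a 12 mm diameter shank, then a collar of radius 11 mm from 30 mm down (flange of radius 15 mm below 15 mm): the bar rests on the collar
- hold_down_bar: loose steel bar 169 x 32 x 6 mm, about 0.16 kg, lying flat. Origin on its underside below the grip, near its centre of mass; x along the bar toward the plain free end (x = +85 mm), eye at x = -60 mm, z up. A black grip rib stands on top, centred on the origin: 46 mm long (x), 14 mm wide (y), from z = 6 to 29 mm; pinch it across the 14 mm
- bar_eye (a point): centre of the bar's oblong through-eye, 3 mm above the underside; 36 mm long along the bar, 20 wide, round ends, outer bridge 6 mm. Shorter than the T-head, it passes only tilted: free end up 25 degrees, bridge down past the head's end away from the keeper, in under it, then lower the free end. Once level its centre may lie up to 12 mm from the stud's axis
- bar_end (a point): middle of the bar's free end, at mid thickness
- bar_grip (a point): centre of the grip rib, 17.5 mm above the bar's underside
- thumb_latch (a joint): latch angle, rad, 0 to 1.75, growing anticlockwise seen from above; stays where left (friction 0.03 N m). Its steel arm, 38 mm long from the axis, 12 mm wide, lies 38 to 43 mm above the bench; at 0 it points along the nest's +x turned 0.35 rad toward -y, clear of the bar; at 1.75 across the bar's free end, 2 mm above it
- latch_grip (a point): on the latch's upright axis (nest x = +60, y = -31 mm), 53.5 mm above the bench: centre of its black thumb bar, 34 mm long, 10 mm thick, 47 to 60 mm above the bench. It lies along the arm: its heading in the nest, from +x toward +y, is the joint angle minus 0.35 rad
- battery: nine-volt block battery 52 x 27 x 18 mm lying in the pocket of the nest on a 1 mm rubber pad, its top 29 mm above the bench; origin at the centre of its underside
- multimeter: bystander: hand multimeter 146 x 76 x 47 mm, origin at the centre of its underside. It lies left of a tall tray rack fixed behind the work (front 0.66 m ahead of the robot's base, from straight ahead to 0.3 m left, 0.32 m high): keep the arm clear of it
- dc_motor: bystander: small DC motor 28 x 62 x 21 mm, origin at the centre of its underside
- screwdriver: bystander: cross-head screwdriver 156 mm long, 24 mm high, lying between the robot and the nest, origin at the centre of its underside
- terminal_strip: bystander: white screw terminal strip 17 x 58 x 15 mm, origin at the centre of its underside
- keeper (a point): middle of the keeper's ledge, 30 mm above the bench, on which the bar's free end rests; ledge 30 mm long along the nest's x, between two cheeks with inner faces 20.5 mm either side of the nest's middle line, 37 mm high above the bench; the latch stands on the -y cheek
There are look-alikes about, which are no part of the job. Of the things like the battery, leave any that is turquoise; of the rest the smaller one is meant.

How it is judged:
On the way, in this order (a step that is already met when the one before it is completed fails the run):
1. the bar lies level with its eye trapped under the T-head and its free end in the keeper (x of bar_eye in the frame of test_nest between -0.079 and -0.051 m and y of bar_eye in the frame of test_nest between -0.006 and 0.006 m and z of bar_eye in the frame of test_nest between 0.031 and 0.0365 m and x of bar_end in the frame of test_nest between 0.066 and 0.1 m and y of bar_end in the frame of test_nest between -0.008 and 0.008 m and z of bar_end in the frame of test_nest between 0.031 and 0.0365 m and angle between hold_down_bar's own z axis and vertical below 0.06 rad), for 0.2 s.
2. the latch is turned across the bar's free end with the bar still seated (all of step 1 and value of joint thumb_latch above 1.3 rad), for 0.2 s.
At the end, for the whole second after the job is handed in: Bar at rest, level within 0.06 rad, eye under the T-head (centre within 14 mm of the stud along the nest, 6 mm across), free end on the ledge within 8 mm of the middle line, both 31 to 36.5 mm high; latch above 1.3 rad; battery within 6 mm of its place, lifted under 4 mm (all of step 2 and linear speed of hold_down_bar below 0.02 m/s and angular speed of hold_down_bar below 0.2 rad/s and x of battery in the frame of test_nest between -0.006 and 0.006 m and y of battery in the frame of test_nest between -0.006 and 0.006 m and z of battery in the frame of test_nest between 0.007 and 0.015 m); the robot touches nothing.
It fails at once if the battery leaves its pocket (not (x of battery in the frame of test_nest between -0.006 and 0.006 m and y of battery in the frame of test_nest between -0.006 and 0.006 m and z of battery in the frame of test_nest between 0.007 and 0.015 m)).
It fails at once if a bystander (multimeter, motor, screwdriver or terminal strip) is pushed more than 30 mm (distance of any of multimeter, dc_motor, screwdriver, terminal_strip from where it was at the start of the episode above 0.03 m).
It also fails if it takes over 51 s, if anything falls off the work surface, if the arm or the gripper's body presses on something with over 40 N, if the wrist force passes 120 N, or if a joint passes its speed limit or range.

## Working session

There is one attempt and no reset: what is moved stays moved. The work goes in short steps, Python scripts to look and compute and a shell command to move; the robot and the scene stay as the last step left them, time stands still between calls to the robot, and variables do not carry over. Pictures are saved under pics/ and viewed, at most 10 in all, crops included, and the job is handed in when it is done.

```bash
mkdir -p pics; ls; cat > h.py <<'E'
from workcell import robot
import numpy as np, cv2
def cam(n):
    p,d=robot.camera(n); c=robot.get_calibration(n)
    f=p.shape[0]/2/np.tan(np.radians(c["vfov"])/2)
    v,u=np.mgrid[:p.shape[0],:p.shape[1]]
    P=np.stack([(u-c["cx"])/f*d,(v-c["cy"])/f*d,d],-1)
    W=(P-np.array(c["t"]))@np.array(c["R"])
    W[d==0]=np.nan
    return p,d,W
def st():
    s=robot.sense(); print(s["t"],np.round(s["eef_pos"],4),s["width"]); print(np.round(s["tcp_rot"],3)); return s
E
python3 - <<'E'
from h import *
st(); print(robot.tcp_to_grasp)
for n in ("scene","top"):
    p,d,W=cam(n); cv2.imwrite(f"pics/{n}0.png",p); np.savez(f"pics/{n}0.npz",p=p,W=W)
    print(robot.get_calibration(n))
E
```

```text
pics
0.0 [ 0.2096 -0.6143  0.2299] 0.08515337412617781
[[ 0.946  0.323 -0.001]
 [ 0.323 -0.946  0.002]
 [-0.    -0.003 -1.   ]]
0.0187
{'vfov': 48.28165477642223, 'cx': 278.8017928391703, 'cy': 204.70444703752446, 'R': array([[ 0.65656167, -0.75423506,  0.00749957],
       [-0.4140992 , -0.36874812, -0.83219389],
       [ 0.63043527,  0.54328105, -0.55443402]]), 't': array([-0.286928  ,  0.31076621,  0.60848665])}
{'vfov': 51.95334003073445, 'cx': 282.18843198663365, 'cy': 209.64789224548682, 'R': array([[-0.00643264, -0.99995811,  0.00651102],
       [-0.98598074,  0.0052568 , -0.16677634],
       [ 0.16673513, -0.00749255, -0.98597325]]), 't': array([0.10553286, 0.52846874, 0.97521927])}
```

View pics/scene0.png

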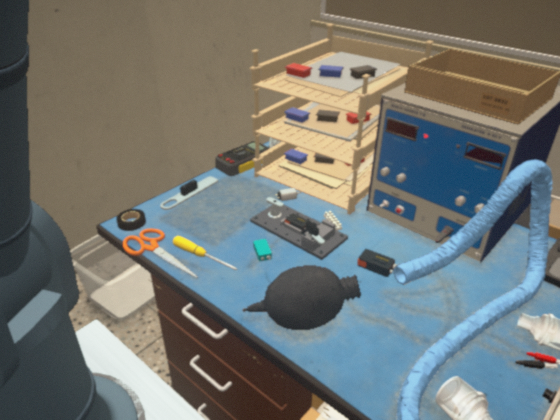

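View pics/top0.png

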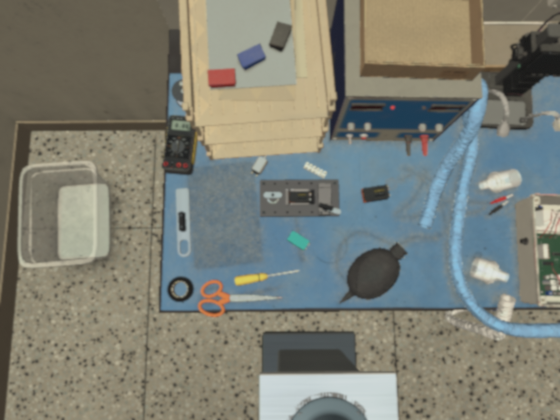

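```bash
python3 - <<'E'
from h import *
z=np.load("pics/top0.npz");p,W=z["p"],z["W"]
a=cv2.resize(p[180:265,160:210],None,fx=7,fy=7,interpolation=2)
b=cv2.resize(p[170:227,255:345],None,fx=5,fy=5,interpolation=2)
c=np.zeros((595,800,3),np.uint8); c[:595,:350]=a; c[:285,350:800]=b
cv2.imwrite("pics/c.png",c)
def show(name,u0,u1,v0,v1,zlo,zhi):
    w=W[v0:v1,u0:u1].reshape(-1,3); w=w[(w[:,2]>zlo)&(w[:,2]<zhi)]
    xy=w[:,:2].astype(np.float32); r=cv2.minAreaRect(xy*1000); m=xy.mean(0)
    e,V=np.linalg.eigh(np.cov(xy.T)); print(name,len(w),"mean",m.round(4),"zmed",np.median(w[:,2]).round(4),"rect",np.round(r[0],1),np.round(r[1],1),round(r[2],1),"axis",V[:,1].round(3))
show("bench",190,260,180,260,-.05,.05)
show("bar",168,198,180,265,.004,.05)
show("bar top",168,198,180,265,.003,.012)
show("rib",168,198,195,245,.02,.05)
show("nest",250,350,170,227,.006,.08)
show("nest plate",250,350,170,227,.006,.014)
show("T",258,288,180,215,.041,.05)
show("lat",310,350,190,225,.034,.07)
show("grip",310,350,190,225,.05,.07)
show("batt",285,315,180,215,.027,.035)
for n,u0,u1,v0,v1 in [("strip",300,330,158,180),("motor",250,270,152,176),("screwdriver",230,302,265,288),("turq",285,312,228,252),("meter",162,196,112,176),("rack",180,340,100,160)]:
    show(n,u0,u1,v0,v1,.006,.4)
E
```

```text
bench 5580 mean [0.5129 0.2437] zmed 0.0024 rect [514.2 244.8] [197.7 171.7] 0.2 axis [-0.997 -0.077]
bar 1052 mean [0.5123 0.3441] zmed 0.0063 rect [508.  345.7] [209.2  71.9] 1.8 axis [-0.999 -0.047]
bar top 1273 mean [0.5104 0.3449] zmed 0.0051 rect [508.3 345.8] [209.9  72. ] 1.8 axis [-1.    -0.027]
rib 116 mean [0.5053 0.3425] zmed 0.0291 rect [505.6 343.1] [43.6 13. ] 3.6 axis [-0.999 -0.054]
nest 3101 mean [0.5656 0.06  ] zmed 0.012 rect [565.   58.8] [244.5 140.9] 89.8 axis [0.01 1.  ]
nest plate 1927 mean [0.567  0.0689] zmed 0.0105 rect [565.   58.8] [244.5 140.9] 89.8 axis [-0.093  0.996]
T 99 mean [0.5653 0.1251] zmed 0.0465 rect [565.2 125.2] [40.4 13.3] 89.3 axis [-0.004  1.   ]
lat 191 mean [ 0.5307 -0.0045] zmed 0.045 rect [546.5  -9.2] [53.7 51.3] 0.6 axis [0.241 0.971]
grip 72 mean [5.338e-01 2.000e-04] zmed 0.0611 rect [5.349e+02 1.000e-01] [33.8 11.2] 74.2 axis [0.278 0.96 ]
batt 217 mean [0.5652 0.0561] zmed 0.0292 rect [564.  54.] [31.8 60.7] 4.4 axis [-0.035  0.999]
strip 191 mean [0.6326 0.0203] zmed 0.011 rect [638.3  21.3] [71.7 55.2] 89.5 axis [0.473 0.881]
motor 280 mean [0.6533 0.158 ] zmed 0.0199 rect [650.4 157.4] [58.  47.2] 0.4 axis [-0.984  0.178]
screwdriver 376 mean [0.3721 0.1636] zmed 0.0172 rect [375.3 142.5] [169.1  50.7] 88.8 axis [-0.109  0.994]
turq 250 mean [0.4594 0.0635] zmed 0.0178 rect [460.6  62.4] [60.  49.3] 78.8 axis [0.503 0.865]
meter 1788 mean [0.6883 0.3476] zmed 0.0354 rect [701.1 329.9] [124.4 161.8] 85.8 axis [-0.989 -0.151]
rack 8518 mean [0.6932 0.1583] zmed 0.1333 rect [723.1 162.6] [406.4 153.4] 87.0 axis [-0.033  0.999]
```

View pics/c.png

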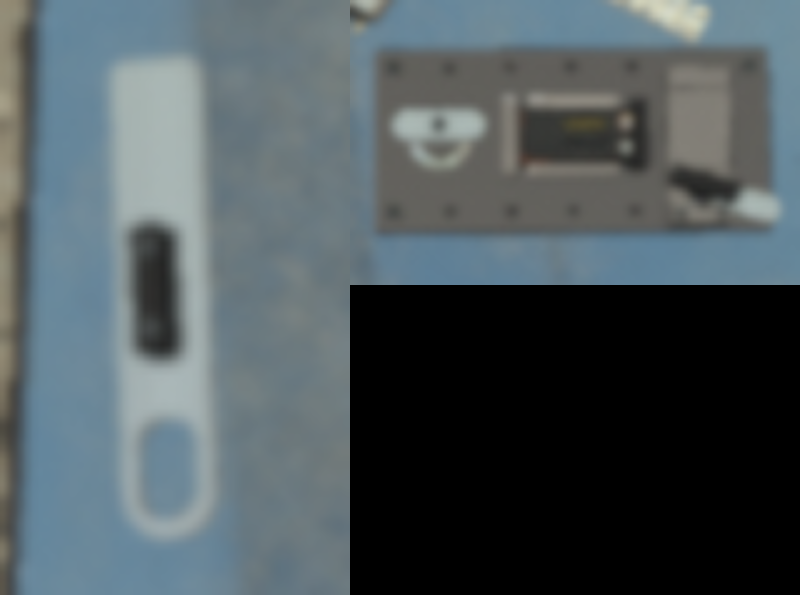

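```bash
python3 - <<'E'
import numpy as np
for n in("top","scene"):
  W=np.load(f"pics/{n}0.npz")["W"].reshape(-1,3)
  for y0 in np.arange(-.7,.4,.1):
    print(n,round(y0,1),[ (lambda w: round(float(np.percentile(w[:,2],99.5)),2) if len(w)>3 else None)(W[(W[:,1]>y0)&(W[:,1]<y0+.1)&(W[:,0]>x0)&(W[:,0]<x0+.1)]) for x0 in np.arange(.2,.65,.1)])
E
```

```text
top -0.7 [-0.72, None, None, None, 0.0]
top -0.6 [0.08, 0.09, 0.08, 0.09, 0.01]
top -0.5 [0.08, 0.09, 0.09, 0.09, 0.09]
top -0.4 [0.07, 0.06, 0.05, 0.04, 0.22]
top -0.3 [0.01, 0.03, 0.11, 0.13, 0.23]
top -0.2 [0.0, 0.11, 0.1, 0.03, 0.06]
top -0.1 [0.0, 0.1, 0.1, 0.06, 0.14]
top -0.0 [0.0, 0.01, 0.02, 0.06, 0.32]
top 0.1 [0.0, 0.02, 0.01, 0.05, 0.25]
top 0.2 [0.01, 0.02, 0.01, 0.01, 0.32]
top 0.3 [0.0, 0.02, 0.03, 0.03, 0.05]
scene -0.7 [None, None, None, None, None]
scene -0.6 [None, None, None, None, None]
scene -0.5 [None, 0.09, 0.09, 0.05, 0.05]
scene -0.4 [0.04, 0.06, 0.04, 0.04, 0.22]
scene -0.3 [0.0, 0.03, 0.11, 0.13, 0.23]
scene -0.2 [0.0, 0.1, 0.1, 0.02, 0.06]
scene -0.1 [0.0, 0.1, 0.1, 0.06, 0.14]
scene -0.0 [0.0, 0.01, 0.02, 0.06, 0.32]
scene 0.1 [0.0, 0.02, 0.01, 0.05, 0.25]
scene 0.2 [0.01, 0.02, 0.01, 0.01, 0.32]
scene 0.3 [0.0, 0.02, 0.03, 0.03, 0.05]
```

```bash
python3 -m crank '0 0 0 .026 -.03 0 0;0 0 0 .026 -.03 0 0;0 0 0 .026 -.03 0 0;0 0 0 .026 -.03 0 0;0 0 0 .026 -.03 0 0;0 0 0 .026 -.03 0 0;0 0 0 .026 -.03 0 0'; python3 -m crank '0 0 0 .026 -.03 0 0;0 0 0 .026 -.03 0 0;0 0 0 .026 -.03 0 0;0 0 0 .026 -.03 0 0;0 0 0 .026 -.03 0 0;0 0 0 .026 -.03 0 0;0 0 0 .026 -.03 0 0'; python3 -c "from h import *; print(st()['joint_pos'])"
```

```text
t: 0.68
eef_pos: [0.3143, -0.3555, 0.2308]
tcp_rot: [[0.946, 0.323, -0.001], [0.323, -0.946, 0.0], [-0.0, -0.001, -1.0]]
ft_force: [0.4, 0.3, 0.5]
width: 0.0852
gripper_force: 0.0
t: 1.27
eef_pos: [0.4186, -0.0983, 0.2311]
tcp_rot: [[0.946, 0.323, -0.0], [0.323, -0.946, -0.0], [-0.0, 0.0, -1.0]]
ft_force: [1.0, 1.0, 0.1]
width: 0.0858
gripper_force: 0.0
1.2667 [ 0.4186 -0.0983  0.2311] 0.08576858008222982
[[ 0.946  0.323 -0.   ]
 [ 0.323 -0.946 -0.   ]
 [-0.     0.    -1.   ]]
[ 0.5790108  -0.02288942 -0.43461366  2.07903576 -0.01042429  1.08357497
 -1.09281464]
```

```bash
python3 -m crank '0 0 -.12 .0186 -.0326 0 0;0 0 -.12 .0225 -.0301 0 0;0 0 -.12 .0259 -.0271 0 0;0 0 -.12 .029 -.0239 0 0;0 0 -.12 .0316 -.0202 0 0;0 0 -.12 .0338 -.0163 0 0;0 0 -.12 .0355 -.0121 0 0;0 0 -.12 .0367 -.0078 0 0;0 0 -.12 .0374 -.0034 0 0;0 0 -.12 .0375 .0011 0 0;0 0 -.12 .0371 .0056 0 0;0 0 -.12 .0361 .01 0 0';python3 -c "from h import *; print(st()['joint_pos'])"
```

```text
t: 2.27
eef_pos: [0.5049, 0.343, 0.2306]
tcp_rot: [[-0.202, 0.979, -0.001], [0.979, 0.202, -0.001], [-0.001, -0.001, -1.0]]
ft_force: [0.9, 0.4, 1.0]
width: 0.0855
gripper_force: 0.0
2.2667 [0.5049 0.343  0.2306] 0.08552657491715333
[[-0.202  0.979 -0.001]
 [ 0.979  0.202 -0.001]
 [-0.001 -0.001 -1.   ]]
[-0.00939157  0.43481623 -0.83287132  1.66424403  0.34157039  1.19634802
 -0.71993909]
```

```bash
python3 -m crank '0 0 -.1187 0 0 .012 0;0 0 -.1187 0 0 .012 0;0 0 -.1187 0 0 .012 0;0 0 -.1187 0 0 .012 0;0 0 -.1187 0 0 .012 0;0 0 -.1187 0 0 .012 0;0 0 -.1187 0 0 .012 0;0 0 -.1187 0 0 .012 0;0 0 -.1187 0 0 .012 0;0 0 -.1187 0 0 .012 0;0 0 -.1187 0 0 .012 0;0 0 -.1187 0 0 .012 0.2';python3 - <<'E'
from h import *
print(st()['joint_pos'])
p,d,W=cam("scene"); z=W[...,2]
m=(abs(W[...,0]-.505)<.12)&(abs(W[...,1]-.343)<.03)
w=W[m&(z>.022)&(z<.033)]; print(len(w),w.mean(0))
cv2.imwrite("pics/s1.png",cv2.resize(p[100:260,100:280],None,fx=4,fy=3.7))
E
```

```text
t: 3.27
eef_pos: [0.5047, 0.3412, 0.086]
tcp_rot: [[-0.998, -0.057, -0.001], [-0.057, 0.998, -0.001], [0.001, -0.001, -1.0]]
ft_force: [-0.3, 0.8, 0.2]
width: 0.0752
gripper_force: 0.0
3.2667 [0.5047 0.3412 0.086 ] 0.07516550912798908
[[-0.998 -0.057 -0.001]
 [-0.057  0.998 -0.001]
 [ 0.001 -0.001 -1.   ]]
[ 0.09349746  0.71647873 -1.00427099  1.76965176  0.69077354  1.05460813
  0.46314663]
101 [0.50775019 0.340827   0.02760773]
```

View pics/s1.png

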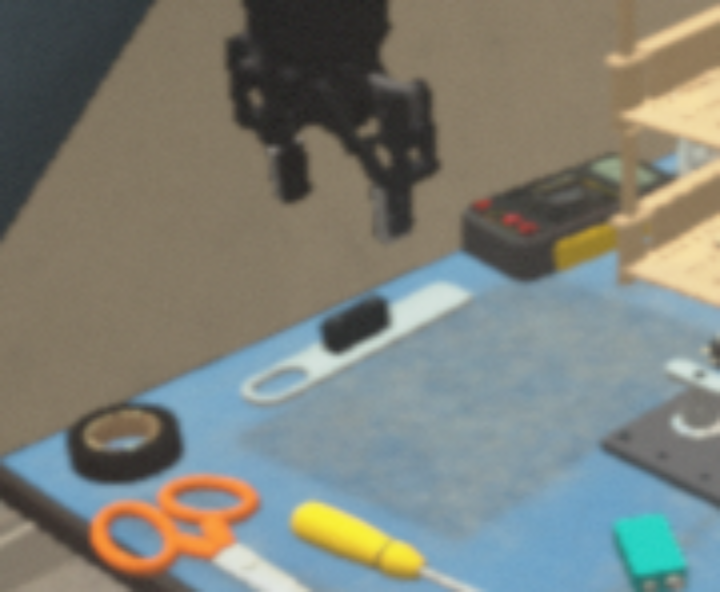

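```bash
python3 -m crank '0 0 0 -.001 .0015 .02 .5;0 0 0 0 0 .02 .5;0 0 0 0 0 .015 .5;0 0 0 0 0 .012 .5;0 0 0 0 0 .008 .5;0 0 0 0 0 0 .6;0 0 0 0 0 0 .7;0 0 0 0 0 0 .8;0 0 0 0 0 0 1;0 0 0 0 0 0 1;0 0 0 0 0 0 1'
```

```text
t: 4.23
eef_pos: [0.5064, 0.3443, 0.0136]
tcp_rot: [[-0.999, -0.052, 0.002], [-0.052, 0.999, 0.001], [-0.002, 0.001, -1.0]]
ft_force: [0.7, 0.5, 3.2]
width: 0.0124
gripper_force: 62.0
```

```bash
python3 -m crank '0 0 0 0 0 0 1;0 0 0 0 0 -.01 1;0 0 0 0 0 -.02 1;0 0 0 0 0 -.025 1;0 0 0 0 0 -.03 1;0 0 0 0 0 -.03 1;0 0 0 0 0 -.02 1;0 0 0 0 0 0 1'; python3 -c "from h import *; print(st()['joint_pos'])"
```

```text
t: 4.9
eef_pos: [0.5077, 0.3458, 0.1525]
tcp_rot: [[-0.999, -0.052, 0.007], [-0.052, 0.999, 0.005], [-0.007, 0.004, -1.0]]
ft_force: [-0.0, 0.1, -0.9]
width: 0.0123
gripper_force: 61.4
4.9 [0.5077 0.3458 0.1525] 0.012302179034543047
[[-0.999 -0.052  0.007]
 [-0.052  0.999  0.005]
 [-0.007  0.004 -1.   ]]
[ 0.13223684  0.64461159 -1.06805315  1.72409791  0.61921354  1.14301208
  0.50399701]
```

```bash
python3 - <<'E'
import numpy as np
for k in range(14):
    h=np.radians(183-6.646*k); print(f"0 0 .116 {.0041*np.cos(h)-.0186*np.sin(h):.4f} {.0041*np.sin(h)+.0186*np.cos(h):.4f} 0 1",end=";")
E
```

```text
0 0 .116 -0.0031 -0.0188 0 1;0 0 .116 -0.0053 -0.0183 0 1;0 0 .116 -0.0074 -0.0176 0 1;0 0 .116 -0.0093 -0.0166 0 1;0 0 .116 -0.0112 -0.0154 0 1;0 0 .116 -0.0129 -0.0140 0 1;0 0 .116 -0.0144 -0.0124 0 1;0 0 .116 -0.0158 -0.0107 0 1;0 0 .116 -0.0169 -0.0088 0 1;0 0 .116 -0.0178 -0.0067 0 1;0 0 .116 -0.0185 -0.0046 0 1;0 0 .116 -0.0189 -0.0025 0 1;0 0 .116 -0.0190 -0.0003 0 1;0 0 .116 -0.0189 0.0019 0 1;
```

```bash
python3 -m crank '0 0 .116 -.0031 -.0188 0 1;0 0 .116 -.0053 -.0183 0 1;0 0 .116 -.0074 -.0176 0 1;0 0 .116 -.0093 -.0166 0 1;0 0 .116 -.0112 -.0154 0 1;0 0 .116 -.0129 -.014 0 1;0 0 .116 -.0144 -.0124 0 1;0 0 .116 -.0158 -.0107 0 1;0 0 .116 -.0169 -.0088 0 1;0 0 .116 -.0178 -.0067 0 1;0 0 .116 -.0185 -.0046 0 1;0 0 .116 -.0189 -.0025 0 1'; python3 -m crank '0 0 .116 -.019 -.0003 0 1;0 0 .116 -.0189 .0019 0 1;0 0 0 0 0 0 1;0 0 0 0 0 0 1'; python3 - <<'E'
from h import *
s=st();print(s['joint_pos'])
T=np.array(s["tcp_rot"]);o=np.array(s["eef_pos"])
p,d,W=cam("top");np.savez("pics/t2.npz",p=p,W=W)
L=(W-o)@T   # tool frame
m=(abs(L[...,1])<.03)&(abs(L[...,0])<.11)&(L[...,2]>-.012)&(L[...,2]<.02)
w=L[m];print(len(w),np.nanmin(w,0),np.nanmax(w,0))
for a,b in((-.085,-.05),(.035,.085)):
    q=w[(w[:,0]>a)&(w[:,0]<b)];print(q.mean(0),np.median(q,0))
v,u=np.nonzero(m);u0,v0=int(u.mean()),int(v.mean());print(u0,v0)
cv2.imwrite("pics/t2.png",cv2.resize(p[140:240,220:360],None,fx=5,fy=5))
E
```

```text
t: 5.9
eef_pos: [0.5534, 0.1183, 0.1456]
tcp_rot: [[-0.223, 0.975, -0.003], [0.975, 0.223, -0.001], [-0.0, -0.003, -1.0]]
ft_force: [0.6, -0.5, -1.4]
width: 0.0123
gripper_force: 61.4
t: 6.23
eef_pos: [0.5619, 0.0806, 0.1457]
tcp_rot: [[0.004, 1.0, -0.003], [1.0, -0.004, -0.001], [-0.001, -0.003, -1.0]]
ft_force: [0.1, 0.6, -1.9]
width: 0.0126
gripper_force: 61.4
6.2333 [0.5619 0.0806 0.1457] 0.012603269785112557
[[ 0.004  1.    -0.003]
 [ 1.    -0.004 -0.001]
 [-0.001 -0.003 -1.   ]]
[ 0.39576557  0.42551338 -0.7365765   1.84312384  0.33544847  1.00417896
 -0.48452032]
325 [-0.02899386 -0.01534451 -0.010244  ] [0.0833052  0.01711879 0.01209631]
[nan nan nan] [nan nan nan]
[0.05601714 0.00105126 0.00722766] [0.055      0.00282351 0.0071344 ]
274 188<stdin>:9: RuntimeWarning: Mean of empty slice.
  ret = um.true_divide(
  return _methods._mean(a, axis=axis, dtype=dtype,
```

View pics/t2.png

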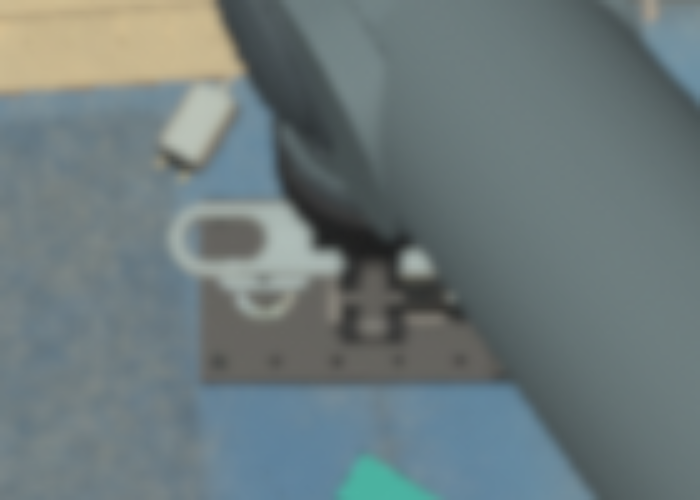

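```bash
python3 -m crank '0 0 0 .0043 .003 0 1;0 -.109 0 0 0 0 1;0 -.109 0 0 0 0 1;0 -.109 0 0 0 0 1;0 -.109 0 0 0 0 1;0 0 0 0 0 0 1;0 0 0 0 0 0 1'; python3 - <<'E'
from h import *
s=st()
T=np.array(s["tcp_rot"]);o=np.array(s["eef_pos"])
for n in("scene","top"):
    p,d,W=cam(n);np.savez(f"pics/{n}3.npz",p=p,W=W)
    L=(W-o)@T
    m=(abs(L[...,1])<.03)&(abs(L[...,0]-.065)<.035)&(L[...,2]>-.005)&(L[...,2]<.018)
    w=L[m];print(n,len(w),np.percentile(w,[1,99],axis=0).round(4),np.median(w[:,2]),"mid y:")
    ww=W[m];print(np.percentile(ww,[1,99],axis=0).round(4))
    q=W[(abs(W[...,0]-.565)<.03)&(abs(W[...,1]-.125)<.04)&(W[...,2]>.041)&(W[...,2]<.05)];print("T",len(q),q.mean(0).round(4) if len(q) else 0)
p=np.load("pics/scene3.npz")["p"];cv2.imwrite("pics/s3.png",cv2.resize(p[150:270,230:370],None,fx=5,fy=5,interpolation=2))
E
```

```text
t: 6.87
eef_pos: [0.5647, 0.0923, 0.1461]
tcp_rot: [[-0.007, 1.0, 0.0], [0.908, 0.007, -0.418], [-0.418, -0.003, -0.908]]
ft_force: [0.2, -0.4, -1.9]
width: 0.0127
gripper_force: 61.4
6.8667 [0.5647 0.0923 0.1461] 0.012652423555483528
[[-0.007  1.     0.   ]
 [ 0.908  0.007 -0.418]
 [-0.418 -0.003 -0.908]]
scene 104 [[ 0.0318 -0.017   0.0063]
 [ 0.0821  0.0148  0.0128]] 0.008060897586280136 mid y:
[[0.5474 0.1171 0.1044]
 [0.5791 0.1639 0.1266]]
T 103 [0.5634 0.1235 0.0456]Traceback (most recent call last):
  File "<stdin>", line 8, in <module>
    return _quantile_unchecked(
        a, q, axis, out, overwrite_input, method, keepdims, weights)
    return _ureduce(a,
                    func=_quantile_ureduce_func,
    ...<5 lines>...
                    overwrite_input=overwrite_input,
                    method=method)
    r = func(a, **kwargs)
    result = _quantile(arr,
                       quantiles=q,
    ...<2 lines>...
                       out=out,
                       weights=wgt)
    slices_having_nans = np.isnan(arr[-1, ...])
                                  ~~~^^^^^^^^^
IndexError: index -1 is out of bounds for axis 0 with size 0
```

```bash
python3 -m crank '0 0 0 .0038 0 .0108 1;0 0 0 .0038 0 .0108 1;0 0 0 .0038 0 .0108 1;0 0 0 .0038 0 .0108 1;0 0 0 .0038 0 .0108 1;0 0 0 .0038 0 .0106 1;0 0 0 0 0 0 1;0 0 0 0 0 0 1'; python3 - <<'E'
from h import *
p,d,W=cam("scene");np.savez("pics/scene4.npz",p=p,W=W)
cv2.imwrite("pics/s4.png",cv2.resize(p[170:270,230:370],None,fx=5,fy=5,interpolation=2))
E
```

```text
t: 7.63
eef_pos: [0.5651, 0.0803, 0.0779]
tcp_rot: [[0.0, 1.0, -0.003], [0.906, -0.001, -0.423], [-0.423, -0.002, -0.906]]
ft_force: [0.1, -0.4, -1.8]
width: 0.0123
gripper_force: 61.4
```

View pics/s4.png

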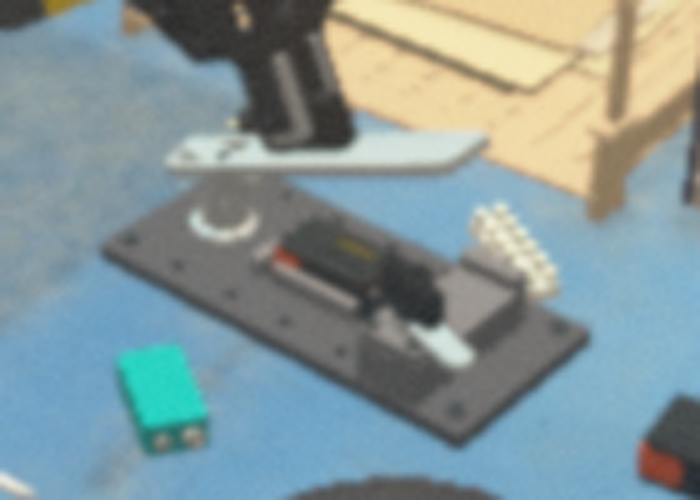

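```bash
python3 -m crank '0 0 0 -.0027 0 .0013 1;0 0 0 -.0027 0 .0013 1;0 0 0 0 0 0 1'; python3 -m crank '0 0 0 -.0027 0 .0013 1;0 0 0 -.0027 0 .0013 1;0 0 0 0 0 0 1;0 0 0 0 0 0 1'
```

```text
t: 7.93
eef_pos: [0.566, 0.0783, 0.0789]
tcp_rot: [[0.0, 1.0, 0.002], [0.909, 0.001, -0.416], [-0.416, 0.002, -0.909]]
ft_force: [0.9, 4.6, -4.1]
width: 0.0128
gripper_force: 61.5
t: 8.27
eef_pos: [0.5661, 0.0776, 0.0782]
tcp_rot: [[-0.003, 1.0, 0.005], [0.913, 0.005, -0.409], [-0.409, 0.003, -0.913]]
ft_force: [1.1, 11.1, -5.6]
width: 0.0122
gripper_force: 61.5
```

```bash
python3 - <<'E'
from h import *
s=st();T=np.array(s["tcp_rot"]);o=np.array(s["eef_pos"])
p,d,W=cam("scene");np.savez("pics/scene5.npz",p=p,W=W)
L=(W-o)@T
m=(abs(L[...,1])<.025)&(abs(L[...,0])<.1)&(L[...,2]>-.002)&(L[...,2]<.03)
w=L[m]
for a in np.arange(-.09,.09,.01):
    q=w[(w[:,0]>a)&(w[:,0]<a+.01)]
    if len(q)>3: print(round(a,3),len(q),np.percentile(q[:,2],[5,25,50,75,95]).round(4),q[:,1].min().round(4),q[:,1].max().round(4))
print(np.percentile(w[:,0],[0,.5,99.5,100]))
cv2.imwrite("pics/s5.png",cv2.resize(p[185:225,250:340],None,fx=8,fy=8,interpolation=2))
E
```

```text
8.2667 [0.5661 0.0776 0.0782] 0.012245070872891515
[[-0.003  1.     0.005]
 [ 0.913  0.005 -0.409]
 [-0.409  0.003 -0.913]]
-0.09 43 [0.0084 0.0092 0.0108 0.0125 0.0146] -0.0165 0.0136
-0.08 35 [0.0083 0.0085 0.0089 0.0095 0.0133] -0.0162 0.0141
-0.07 35 [0.008  0.0084 0.0089 0.0107 0.0138] -0.0181 0.0157
-0.06 35 [0.0074 0.0081 0.0086 0.0091 0.0121] -0.0182 0.0143
-0.05 34 [0.0074 0.0079 0.0085 0.0089 0.0133] -0.0164 0.0136
-0.04 32 [0.007  0.0076 0.0081 0.0091 0.013 ] -0.0174 0.0151
-0.03 50 [-0.0003  0.0035  0.0075  0.0084  0.0123] -0.0164 0.0139
-0.02 37 [-0.0004  0.0035  0.0076  0.0085  0.0124] -0.0172 0.0131
-0.01 29 [-0.0013  0.0032  0.0071  0.0078  0.0118] -0.0163 -0.003
-0.0 23 [-0.0014  0.0051  0.0064  0.0076  0.0104] -0.0167 -0.0035
0.01 23 [0.001  0.0049 0.0068 0.0082 0.0107] -0.0171 -0.0024
0.02 17 [0.005  0.0063 0.0068 0.0076 0.0105] -0.0163 -0.0024
0.03 31 [0.0056 0.0061 0.0075 0.0138 0.0216] -0.0179 0.0083
0.04 30 [0.0055 0.0062 0.0078 0.0164 0.0212] -0.016 0.0114
0.05 43 [0.0054 0.0078 0.0102 0.0238 0.0286] -0.0169 0.0115
0.06 52 [0.0041 0.0058 0.0073 0.0171 0.0275] -0.0169 0.013
0.07 23 [0.0004 0.003  0.0043 0.0054 0.0083] -0.0164 0.0119
[-0.0871854  -0.08535585  0.09836584  0.09962888]
```

View pics/s5.png

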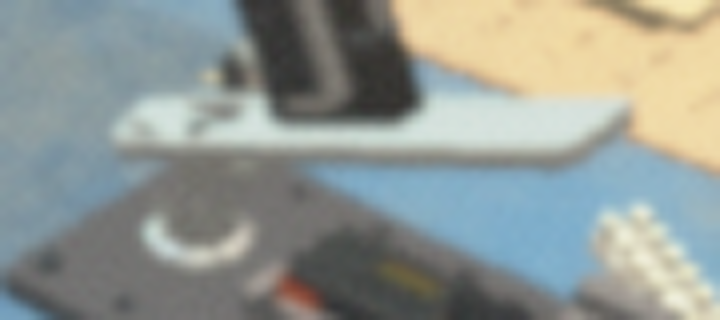

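```bash
python3 -m crank '0 0 0 .0055 0 -.0025 1;0 0 0 .0055 0 -.0025 1;0 -.056 0 0 0 0 1;0 0 0 0 0 0 1;0 0 0 0 0 0 1;0 0 0 0 0 0 1'
```

```text
t: 8.82
eef_pos: [0.5661, 0.0794, 0.0791]
tcp_rot: [[0.002, 1.0, -0.001], [0.881, -0.003, -0.474], [-0.474, 0.0, -0.881]]
ft_force: [-0.5, -0.6, -1.5]
width: 0.0123
gripper_force: 61.4
```

```bash
python3 -m crank '0 0 0 -.0022 0 .0012 1;0 0 0 -.0022 0 .0012 1;0 0 0 -.0022 0 .0012 1;0 0 0 0 0 0 1'; python3 -m crank '0 0 0 -.0022 0 .0012 1;0 0 0 0 0 0 1;0 0 0 0 0 0 1'
```

```text
t: 9.15
eef_pos: [0.566, 0.0713, 0.0789]
tcp_rot: [[0.003, 1.0, -0.002], [0.881, -0.004, -0.474], [-0.474, 0.0, -0.881]]
ft_force: [-0.6, -0.9, -1.7]
width: 0.0127
gripper_force: 61.4
t: 9.4
eef_pos: [0.5659, 0.0705, 0.0789]
tcp_rot: [[0.002, 1.0, -0.001], [0.881, -0.002, -0.472], [-0.472, 0.0, -0.881]]
ft_force: [-1.1, 0.3, -1.5]
width: 0.0126
gripper_force: 61.4
```

```bash
python3 -m crank '0 0 0 -.001 0 .0004 1;0 .078 0 -.0002 0 .0061 1;0 .078 0 -.0002 0 .0061 1;0 0 0 0 0 0 1'; python3 -m crank '0 .078 0 -.0002 0 .0061 1;0 .078 0 -.0002 0 .0061 1;0 0 0 0 0 0 1;0 0 0 0 0 0 1'
```

```text
t: 9.73
eef_pos: [0.5655, 0.0687, 0.0701]
tcp_rot: [[0.002, 1.0, 0.0], [0.948, -0.002, -0.32], [-0.32, 0.001, -0.948]]
ft_force: [-5.0, 6.1, 9.3]
width: 0.0124
gripper_force: 63.0
t: 10.07
eef_pos: [0.5672, 0.0693, 0.065]
tcp_rot: [[-0.004, 1.0, 0.005], [0.985, 0.004, -0.173], [-0.173, 0.005, -0.985]]
ft_force: [-13.0, 9.7, 34.9]
width: 0.0123
gripper_force: 70.3
```

```bash
python3 -m crank '0 -.078 0 0 0 -.0061 1;0 -.078 0 0 0 -.0061 1;0 0 0 0 0 0 1;0 0 0 0 0 0 1';  cat > bar.py <<'E'
from h import *
s=st();T=np.array(s["tcp_rot"]);o=np.array(s["eef_pos"])
p,d,W=cam("scene")
W=W+[.0018,.0015,.0004]
L=(W-o)@T
m=(abs(L[...,1])<.025)&(abs(L[...,0])<.1)&(L[...,2]>-.004)&(L[...,2]<.02)
w=L[m]; q=w[(w[:,0]<-.03)]
# top face plane fit (robust)
for _ in range(6):
    A=np.c_[q,][:, :2]; A=np.c_[A,np.ones(len(A))]; c=np.linalg.lstsq(A,q[:,2],rcond=None)[0]; r=q[:,2]-A@c; q=q[r<np.median(abs(r))*2.5]
print("free-end top plane z = %.3f x + %.3f y + %.4f"%tuple(c),len(q))
for a in (.03,.04,.05,.06,.07,.08):
    k=w[(w[:,0]>a)&(w[:,0]<a+.01)]; print(a,len(k),np.percentile(k[:,2],[5,25,50]).round(4) if len(k)>2 else "")
f=w[w[:,0]<-.03]; print("end x",np.percentile(f[:,0],1), "y",np.percentile(f[:,1],[1,99]))
t=np.arctan2(-T[2,0],T[1,0]); a=np.arctan(c[0]); bt=t+a
print("tool tilt",np.degrees(t),"bar tilt",np.degrees(bt))
def P(bx,bz): # bar local -> nest xz
    tx=-bx; tz=c[0]*tx+c[2]+(6-bz)/1000 if False else None
R=np.array([[np.cos(bt),-np.sin(bt)],[np.sin(bt),np.cos(bt)]])
# bar frame anchor: point on top face under tool x=0 -> bar (0,6)
anc=np.array([.060-o[1],o[2]])+c[2]*np.array([np.sin(t),-np.cos(t)])
for n,b in (("bridge in top",(-78,6)),("bridge in bot",(-78,0)),("body top",(-42,6)),("body bot",(-42,0)),("end bot",(85,0))):
    print(n,((anc+R@(np.array(b)-[0,6])/1000)*1000).round(1))
E
python3 bar.py
```

```text
t: 10.4
eef_pos: [0.5662, 0.0653, 0.0686]
tcp_rot: [[-0.001, 1.0, 0.002], [0.945, 0.002, -0.326], [-0.326, 0.001, -0.945]]
ft_force: [-0.3, 3.2, 1.5]
width: 0.0124
gripper_force: 63.8
10.4 [0.5662 0.0653 0.0686] 0.012445306531762066
[[-0.001  1.     0.002]
 [ 0.945  0.002 -0.326]
 [-0.326  0.001 -0.945]]
free-end top plane z = 0.010 x + 0.006 y + 0.0051 147
0.03 25 [0.0055 0.0059 0.0066]
0.04 28 [0.0054 0.0059 0.0064]
0.05 42 [0.0015 0.0034 0.0055]
0.06 45 [-0.0014  0.0008  0.0054]
0.07 32 [-0.0029 -0.002   0.0013]
0.08 5 [-0.0035 -0.0031 -0.0007]
end x -0.08552928048415692 y [-0.0154645   0.01651868]
tool tilt 19.046785614281987 bar tilt 19.63609697045022
bridge in top [-77.1  37.5]
bridge in bot [-75.1  31.9]
body top [-43.2  49.6]
body bot [-41.2  44. ]
end bot [78.4 86.7]
```

```bash
python3 -m crank '0 -.07 0 0 0 -.0056 1;0 0 0 0 0 0 1;0 0 0 -.0019 0 .0009 1;0 0 0 -.0019 0 .0009 1;0 0 0 0 0 0 1;0 0 0 0 0 0 1'; python3 bar.py|tail -7
```

```text
t: 10.95
eef_pos: [0.5657, 0.0626, 0.0726]
tcp_rot: [[0.002, 1.0, -0.001], [0.922, -0.002, -0.388], [-0.388, 0.0, -0.922]]
ft_force: [-0.5, 6.8, -1.3]
width: 0.0123
gripper_force: 63.6
end x -0.08445839496068866 y [-0.01481106  0.01736161]
tool tilt 22.80093122516476 bar tilt 22.25020757542033
bridge in top [-72.6  37.9]
bridge in bot [-70.3  32.3]
body top [-39.3  51.5]
body bot [-37.   45.9]
end bot [80.6 94. ]
```

```bash
python3 -m crank '0 0 0 .0022 0 -.0009 1;0 .0777 0 -.0002 0 .006 1;0 0 0 0 0 0 1;0 0 0 0 0 0 1'; python3 -m crank '0 .0777 0 -.0002 0 .006 1;0 0 0 0 0 0 1;0 0 0 0 0 0 1'; python3 bar.py|tail -7
```

```text
t: 11.33
eef_pos: [0.5655, 0.0599, 0.0674]
tcp_rot: [[0.005, 1.0, -0.002], [0.948, -0.005, -0.318], [-0.318, -0.0, -0.948]]
ft_force: [-1.4, 5.3, -0.5]
width: 0.0123
gripper_force: 63.5
t: 11.58
eef_pos: [0.5654, 0.0576, 0.0618]
tcp_rot: [[0.005, 1.0, -0.002], [0.97, -0.006, -0.244], [-0.244, -0.0, -0.97]]
ft_force: [-0.2, 5.4, -1.3]
width: 0.0123
gripper_force: 63.4
end x -0.08365230623753711 y [-0.02306692  0.01882637]
tool tilt 14.147205061825174 bar tilt 13.291946852789355
bridge in top [-72.2  38.8]
bridge in bot [-70.8  32.9]
body top [-37.2  47.1]
body bot [-35.8  41.2]
end bot [87.8 70.4]
```

```bash
python3 -m crank '0 0 0 .003 0 0 1;0 .077 0 -.0002 0 .006 1;0 0 0 0 0 0 1;0 0 0 0 0 0 1'; python3 -m crank '0 .077 0 -.0002 0 .006 1;0 0 0 0 0 0 1;0 0 0 0 0 0 1'; python3 bar.py|tail -7
```

```text
t: 11.97
eef_pos: [0.5658, 0.056, 0.056]
tcp_rot: [[0.006, 1.0, -0.002], [0.984, -0.006, -0.176], [-0.176, -0.001, -0.984]]
ft_force: [-0.2, -0.5, 1.6]
width: 0.0123
gripper_force: 63.5
t: 12.22
eef_pos: [0.5658, 0.0547, 0.0501]
tcp_rot: [[0.005, 1.0, -0.002], [0.995, -0.005, -0.102], [-0.102, -0.001, -0.995]]
ft_force: [-1.1, -0.2, 0.8]
width: 0.0128
gripper_force: 63.6
end x -0.08399533065340697 y [-0.01475069  0.01815467]
tool tilt 5.842705909343583 bar tilt 5.02025882484512
bridge in top [-71.8  38. ]
bridge in bot [-71.3  32. ]
body top [-36.   41.1]
body bot [-35.4  35.2]
end bot [91.1 46.3]
```

```bash
python3 -m crank '0 0 0 .005 0 -.0004 1;0 .044 0 0 0 .0034 1;0 .044 0 0 0 .0034 1;0 0 0 0 0 0 1;0 0 0 0 0 0 1'; python3 bar.py|tail -7
```

```text
t: 12.68
eef_pos: [0.5656, 0.0624, 0.0431]
tcp_rot: [[0.002, 1.0, -0.001], [1.0, -0.002, -0.011], [-0.011, -0.001, -1.0]]
ft_force: [-0.5, -1.0, -0.8]
width: 0.0125
gripper_force: 63.2
end x -0.08389449954669186 y [-0.01730711  0.02457144]
tool tilt 0.6095292277927843 bar tilt 0.6665461255892775
bridge in top [-80.3  35.9]
bridge in bot [-80.2  29.9]
body top [-44.3  36.3]
body bot [-44.2  30.3]
end bot [82.8 31.8]
```

```bash
python3 -m crank '0 .01 0 0 0 .001 1;0 0 0 0 0 .001 1;0 0 0 0 0 0 1;0 0 0 0 0 0 1'; python3 bar.py|tail -7
```

```text
t: 13.07
eef_pos: [0.5657, 0.0639, 0.0427]
tcp_rot: [[-0.0, 1.0, -0.0], [1.0, 0.0, 0.0], [0.0, -0.0, -1.0]]
ft_force: [-3.1, 1.0, 5.8]
width: 0.0125
gripper_force: 64.3
end x -0.08362481290072375 y [-0.01750306  0.02394116]
tool tilt -0.028464077923275818 bar tilt 0.8345457422433075
bridge in top [-81.9  35. ]
bridge in bot [-81.8  29. ]
body top [-45.9  35.6]
body bot [-45.8  29.6]
end bot [81.2 31.4]
```

```bash
python3 -m crank '0 0 0 0 0 0 .7;0 0 0 0 0 0 .5;0 0 0 0 0 0 .5;0 0 0 0 0 -.01 .5;0 0 0 0 0 -.02 .5;0 0 0 0 0 -.03 .5;0 0 0 0 0 -.03 .5;0 0 0 0 0 0 .5'; python3 - <<'E'
from h import *
print(st()["joint_pos"])
p,d,W=cam("scene");W=W+[.0018,.0015,.0004]
m=(abs(W[...,0]-.565)<.014)&(W[...,2]>.028)&(W[...,2]<.05)
for y0,y1 in((-.03,.0),(.0,.035),(.085,.1),(.1,.15)):
    w=W[m&(W[...,1]>y0)&(W[...,1]<y1)];print(y0,len(w),w.mean(0).round(4) if len(w) else '',np.median(w[:,2]))
w=W[(abs(W[...,0]-.565)<.05)&(W[...,1]>-.03)&(W[...,1]<.03)&(W[...,2]>.0325)&(W[...,2]<.0375)];print(w.min(0),w.max(0))
w=W[(abs(W[...,0]-.534)<.03)&(abs(W[...,1])<.04)&(W[...,2]>.056)&(W[...,2]<.066)];print("grip",len(w),w.mean(0));e,V=np.linalg.eigh(np.cov(w[:,:2].T));print(V[:,1])
cv2.imwrite("pics/s6.png",cv2.resize(p[170:270,230:370],None,fx=5,fy=5,interpolation=2))
E
```

```text
t: 13.78
eef_pos: [0.5707, 0.0639, 0.1381]
tcp_rot: [[0.001, 1.0, 0.012], [1.0, -0.002, 0.003], [0.003, 0.012, -1.0]]
ft_force: [1.2, 0.8, -0.0]
width: 0.0425
gripper_force: 0.0
13.7833 [0.5707 0.0639 0.1381] 0.04251143299758496
[[ 0.001  1.     0.012]
 [ 1.    -0.002  0.003]
 [ 0.003  0.012 -1.   ]]
[ 0.46302144  0.45543814 -0.78512352  1.84270571  0.38252074  0.98764915
 -0.48400507]
-0.03 106 [ 0.5646 -0.0114  0.036 ] 0.03641177262204723
0.0 66 [0.5698 0.0169 0.0366] 0.03688512383922243
0.085 44 [0.5586 0.0934 0.0369] 0.036853967969948984
0.1 204 [0.5627 0.1223 0.0409] 0.04128008819939925
[ 0.5203206  -0.02106931  0.03263115] [0.59794952 0.02952498 0.03747883]
grip 77 [ 5.33789194e-01 -4.80241751e-04  6.03934829e-02]
[0.25390692 0.96722866]
```

View pics/s6.png

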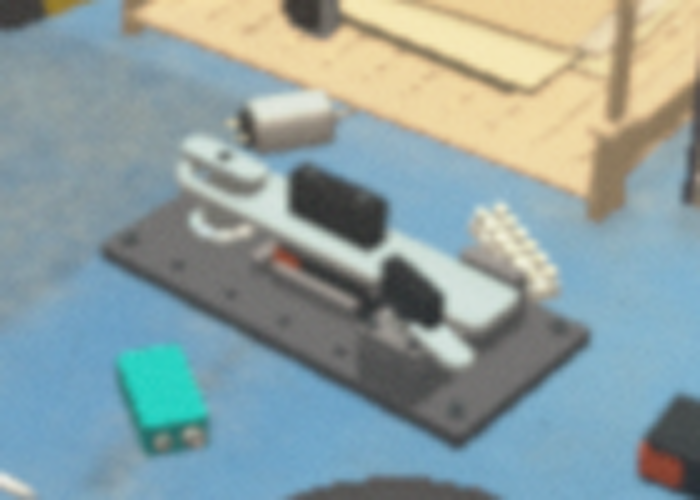

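```bash
python3 -m crank '0 0 0 -.0213 -.0122 0 .5;0 0 0 -.0213 -.0122 0 .5;0 0 0 -.0214 -.0123 0 .5;0 0 .088 0 0 .015 .5;0 0 .088 0 0 .015 .5;0 0 .088 0 0 .01 .5;0 0 0 0 0 0 .5;0 0 0 0 0 0 .5'
```

```text
t: 14.5
eef_pos: [0.5279, -0.0015, 0.0902]
tcp_rot: [[0.26, 0.966, -0.003], [0.966, -0.26, 0.001], [0.001, -0.003, -1.0]]
ft_force: [0.3, 1.2, 0.2]
width: 0.0426
gripper_force: 0.0
```

```bash
python3 -m crank '0 0 0 .003 .0054 .01 .5;0 0 0 0 0 .015 .5;0 0 0 0 0 .014 .5;0 0 0 0 0 0 .6;0 0 0 0 0 0 .75;0 0 0 0 0 0 .9;0 0 0 0 0 0 1;0 0 0 0 0 0 1;0 0 0 0 0 0 1'
```

```text
t: 15.25
eef_pos: [0.534, 0.0004, 0.0526]
tcp_rot: [[0.262, 0.965, -0.002], [0.965, -0.262, 0.001], [0.0, -0.002, -1.0]]
ft_force: [-4.9, -0.1, 4.9]
width: 0.0079
gripper_force: 60.3
```

```bash
python3 -m crank '0 0 -.08 0 0 0 1;0 0 -.1 0 0 0 1;0 0 -.1 0 0 0 1;0 0 -.1 0 0 0 1;0 0 -.1 0 0 0 1;0 0 -.1 0 0 0 1;0 0 -.1 0 0 0 1;0 0 -.1 0 0 0 1;0 0 0 0 0 0 1'; python3 -c "
from h import *
print(st()['joint_pos'])"
```

```text
t: 16.0
eef_pos: [0.534, 0.0004, 0.0526]
tcp_rot: [[-0.495, 0.869, -0.002], [0.869, 0.495, 0.001], [0.002, -0.001, -1.0]]
ft_force: [-6.1, 1.0, 6.0]
width: 0.0075
gripper_force: 60.4
16.0 [5.34e-01 4.00e-04 5.26e-02] 0.007514432217015793
[[-0.495  0.869 -0.002]
 [ 0.869  0.495  0.001]
 [ 0.002 -0.001 -1.   ]]
[ 0.62209643  0.55954563 -0.8352376   1.96961527  0.54652513  0.85472669
  0.00679393]
```

```bash
python3 -m crank '0 0 -.095 0 0 0 1;0 0 -.095 0 0 0 1;0 0 -.095 0 0 0 1;0 0 -.095 0 0 0 1;0 0 -.095 0 0 0 1;0 0 -.095 0 0 0 1;0 0 -.095 0 0 0 1;0 0 -.095 0 0 0 1;0 0 0 0 0 0 1;0 0 0 0 0 0 1'; python3 -c "
from h import *
s=st();print(s['joint_pos'],s['ft_torque'])"
```

```text
t: 16.83
eef_pos: [0.5341, 0.0004, 0.0526]
tcp_rot: [[-0.956, 0.292, -0.002], [0.292, 0.956, 0.002], [0.002, 0.001, -1.0]]
ft_force: [-5.0, 0.8, 6.1]
width: 0.0078
gripper_force: 60.5
16.8333 [5.341e-01 4.000e-04 5.260e-02] 0.007755851344198409
[[-0.956  0.292 -0.002]
 [ 0.292  0.956  0.002]
 [ 0.002  0.001 -1.   ]]
[ 0.73456706  0.63674869 -0.98808816  1.96535814  0.67496819  0.91411134
  0.66948291] [0.13082514 1.19377687 0.00341175]
```

Heading 163° gives a latch angle of about 1.62 rad. Next I release, lift and check.

```bash
python3 -m crank '0 0 0 0 0 0 .7;0 0 0 0 0 0 .5;0 0 0 0 0 0 .5;0 0 0 0 0 -.01 .5;0 0 0 0 0 -.02 .5;0 0 0 0 0 -.03 .5;0 0 0 0 0 -.04 .5;0 0 0 0 0 -.04 .5;0 0 0 0 0 0 .5;0 0 0 0 0 0 .5'; python3 - <<'E'
from h import *
p,d,W=cam("scene");W=W+[.0018,.0015,.0004]
w=W[(abs(W[...,0]-.534)<.03)&(abs(W[...,1])<.04)&(W[...,2]>.056)&(W[...,2]<.066)];print("grip",len(w),w.mean(0));e,V=np.linalg.eigh(np.cov(w[:,:2].T));print(V[:,1])
cv2.imwrite("pics/s7.png",cv2.resize(p[170:270,230:370],None,fx=5,fy=5,interpolation=2))
E
```

```text
t: 17.67
eef_pos: [0.5379, 0.0002, 0.1959]
tcp_rot: [[-0.956, 0.292, 0.008], [0.292, 0.956, 0.0], [-0.007, 0.003, -1.0]]
ft_force: [-0.7, 0.2, -1.1]
width: 0.0426
gripper_force: 0.0
grip 85 [5.33884417e-01 3.47805604e-04 5.98812327e-02]
[-0.95412341  0.29941361]
```

View pics/s7.png

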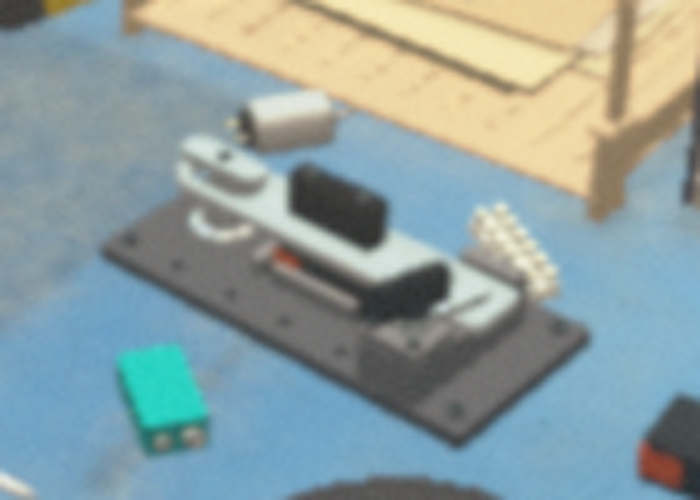

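The picture shows the latch across the free end at about (470,305) and the eye trapped under the T-head at about (220,165). Everything else looks undisturbed.

```bash
python3 -c "
from workcell import robot
print(robot.hand_in())"
```

```text
the job is handed in; nothing more can be done
None
```

I seated the bar with its eye under the T-head and its free end in the keeper, turned the latch to about 1.6 rad, let go, and handed the job in at about 18 s; no verdict came back.

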